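# Uncover the hot instrument steriliser and raise its tray

### The job

The steriliser's lid is hot: take the lid lifter from its stand, hook it under the lid's loop handle, lift the lid off without touching it with the gripper or letting it tip or drop, and set it down flat inside the shallow steel tray. Then hang the lifter back in its stand and press the steriliser's lever down until it clicks and stays down by itself, which raises the instruments. Leave the bottle, the jar and the small bowl where they are.

Things in the scene. Friction and masses are not known exactly. Their poses are not given: they have to be found in the camera images.
- steriliser: Open-topped stainless box, fixed, 150 (x) x 200 (y) x 105 mm high, walls 5 mm, with a grey housing (to x = -117 mm, 87 mm high) and a black-padded lever on its -x (front) side. Origin: centre of its underside, on the table; z up. Yaw varies to about 0.3 rad.
- lid: Loose stainless lid on the steriliser, 0.3 to 0.45 kg: plate 150 (x) x 200 (y) x 3 mm; its skirt, 132 x 182 mm, reaches 12 mm below the plate into the box (4 mm play), so lift it straight up at first. Origin: centre of the skirt's lower edge; z up, plate's top at z = 15 mm. A loop handle stands on top.
- lid_bar (a point): Middle (on the axis) of the level top bar of the lid's loop handle, 70 mm above the lid's origin; axes as the lid's. The bar is round, 8 mm thick, 76 mm long along y, on uprights at y = +-45 to 48 mm, with 51 mm free height under it. Hooked here, within 8 mm along y, the lid hangs level.
- lifter: Loose lid lifter, 0.16 kg. Origin: centre of its black handle, a bar 18 (x) x 140 (y) x 20 mm high; z up. Grip it from above at the middle, fingers on its x faces. Two equal 6 mm rods at y = +-12 mm hang from it and end in V hooks open upwards: shank at x = -16 mm, bottom of the V at x = 0 and 98 mm below the origin, free tip at x = +18 mm, its top 77 mm below the origin.
- lifter_hook (a point): Point between the two hooks where the axis of a hooked bar comes to lie: x = y = 0, 85.5 mm below the lifter's origin; axes as the lifter's. The hooks enter under a bar (lying along the lifter's y) by moving in the lifter's +x, at least 15 mm lower than this seat, then rise; they leave the opposite way.
- stand: Fixed grey stand of the lifter: base 90 (x) x 150 (y) x 8 mm, two uprights at y = +-50 mm, 6 mm thick, 46 mm wide in x, each with a notch on top: flat floor at z = 110 mm, 24 to 30 mm wide in x, flaring to about 45 mm at z = 131 mm. Origin: centre of its underside; z up. Yaw to 0.3 rad.
- stand_seat (a point): Where the lifter's origin lies when it hangs in the stand: 120 mm above the stand's origin, handle along the stand's y across both notches, hooks between the uprights; axes as the stand's. It starts with its x along the stand's x, up to 8 mm off along y; either way round is right at the end.
- rest: Fixed shallow stainless tray, empty, to receive the lid: outside 210 (x) x 260 (y) x 20 mm high, walls and floor 5 mm, so the inside is 200 x 250 mm. Origin: centre of its underside, on the table; z up. Yaw varies to about 0.3 rad. With the lid flat on its floor the lid's origin is 5 mm above this origin. The steriliser and this tray may be on either side (left or right).
- lift_lever (a joint): Angle (rad) of the lever on the steriliser's front: 0 = up, sloping up 0.28 rad to its free end, which points to the steriliser's -x; grows as pressed down; stop at 0.66. Pivot along the steriliser's y, at x = -95, z = 65 mm of it. Sprung: let go before about 0.40 it springs up; pressed past 0.5 it clicks and then stays at about 0.53. Up to 10 N at the pad. Raises the instruments 50 mm.
- lever_pad (a point): Centre of the top face of the lever's black pad, 36 (along the lever) x 45 x 10 mm, 80 mm from the pivot. Up: 92 mm above the table; latched: about 50 mm, at the stop: about 39 mm above it. Press down here, 44 to 49 mm from the up position.
- bottle: Loose white bottle, 64 mm diameter, 150 mm high. Bystander. Origin: centre of its underside.
- gallipot: Loose small steel bowl, 76 mm across, 50 mm high. Bystander. Origin: centre of its underside.
- jar: Loose amber glass jar with a steel cap, 80 mm diameter, 100 mm high. Bystander. Origin: centre of its underside.
Mind the look-alikes: they are no part of the job. Of the things like the lifter, leave any that is orange or purple; of the rest the larger one is meant.

How it is judged:
On the way, in this order (a step that is already met when the one before it is completed fails the run):
1. the lid hangs on the lifter, clear above the steriliser (contact force between lifter and lid above 1 N and z of lid in the frame of steriliser above 0.108 m and contact force between lid and steriliser below 0.1 N), for 0.1 s.
2. the lid lies flat inside the shallow tray (horizontal distance between lid and rest below 0.06 m and z of lid in the frame of rest below 0.009 m and angle between lid's own z axis and vertical below 0.05 rad and linear speed of lid below 0.03 m/s), for 0.2 s.
3. the lever is down past its click (value of joint lift_lever above 0.48 rad), for 0.2 s.
At the end, for the whole second after the job is handed in: Lid at rest flat on the shallow tray's floor (its origin under 9 mm above the tray's, tilt under 0.05 rad, centres within 60 mm); lifter at rest in both notches of its stand (handle centre within 30 mm of the middle, 115 to 125 mm high, tilt under 0.1 rad), off the lid; lever over 0.48 rad (horizontal distance between lid and rest below 0.06 m and z of lid in the frame of rest below 0.009 m and angle between lid's own z axis and vertical below 0.05 rad and linear speed of each of lid, lifter below 0.02 m/s and contact force between lifter and lid below 0.1 N and value of joint lift_lever above 0.48 rad and horizontal distance between lifter and stand below 0.03 m and z of lifter in the frame of stand between 0.115 and 0.125 m and angle between lifter's own z axis and vertical below 0.1 rad); the robot touches nothing.
It fails at once if the gripper or arm touches the hot lid (contact force between any of the fingers, the arm and lid above 0.5 N).
It fails at once if the lid tips by more than 0.35 rad (20 degrees) (angle between lid's own z axis and vertical above 0.35 rad).
It fails at once if the lid is dropped or flung (faster than 0.8 m/s) (linear speed of lid above 0.8 m/s).
It fails at once if the bottle, jar or small bowl is moved by more than 30 mm or knocked over (distance of any of bottle, jar, gallipot from where it was at the start of the episode above 0.03 m or angle between any of bottle, jar, gallipot's own z axis and vertical above 0.5 rad).
It also fails if it takes over 72 s, if anything falls off the work surface, if the arm or the gripper's body presses on something with over 40 N, if the wrist force passes 120 N, or if a joint passes its speed limit or range.

### The arm

A 6-joint arm with a two-finger parallel gripper is mounted at the origin on the work surface. World frame = base frame: x ahead of the robot, y to its left, z up, the work surface at z = 0. Lengths are in m, angles in rad, forces in N, time in s.
With the tool pointing down it reaches from about 0.3 to 0.75 m from the base axis. Payload 8.5 kg.
Tool frame: the origin (TCP) lies between the finger pads; the fingertips stand 17 mm ahead of it and the grasp point (between the pads) lies 2 mm behind it; x points along the fingers, y is the direction in which the jaws open and shut, and the axes are right-handed (so a half turn about x gives the same grasp; the last joint's range is limited). The gripper opens to 85 mm and grips with 20 to 120 N. Pads are 22 mm wide; open, the fingers measure 114 mm over their backs; the gripper's body (76 mm by 85 mm) begins 54 mm behind the grasp point. The pads swing forward as they close: fully open they stand 13 mm farther back than shut.
Start: joints at [0.963, 0.381, 1.297, -0, 1.464, -0.215], TCP at [0.211, 0.508, 0.248] pointing down, gripper open.
Joint ranges: [-3.11, 3.11], [-0.89, 2.33], [0.22, 2.48], [-1.42, 4.56], [0.17, 2.85], [-2.88, 2.88]. Speed limits (rad/s): [2.39, 2.39, 3.14, 3.14, 3.14, 3.14].

### API

Orientations are given as a unit quaternion [x, y, z, w].
In Python, from station import manip gives the robot as it stands.
- The arm moves only by the tool drive_tool, never from a script. Its argument "steps" is a list of rows, each a list of 2 entries, a list of its own where there are three numbers: the shift along the tool's x, y, z as a fraction of full scale, then the turn about the tool's x as a fraction of full scale. In form: [[[x, y, z], yaw], ...]. A call has 1 to 8 rows; each row shifts and turns the commanded pose from where the row before left it, along the tool's axes as they then stand; what a row does not reach is not made up. Full scale, the value 1, is 0.025 m for a shift and 6 degrees for a turn. A row lasts 1/8 s, in which the tool goes at most 62.5 mm and 10.7 degrees, less where a joint would pass 70% of its speed; a pose out of reach is approached as far as the arm can. A call with a number of a shift or a turn outside -1 to 1 is refused whole. A call with a gripper value outside its range is refused whole. "claw" is the opening in per cent of the stroke, from 0 (shut) to 100 (fully open), set as the call begins (left out, the last holds). The fingers move at their own pace and stop on an object; the grip force is fixed at half the most. Time passes only in rows, so rows that do not move let the fingers close. It gives the time, the measured TCP pose, the force and the opening at its end, in the units of the state.
- manip.read_state(): the state, without advancing time (a new reading comes with each control period).
- manip.get_image(name): name is "side" or "top" or "wrist"; returns the picture (384x512x3 uint8, red, green, blue); there is no depth.
- manip.calibration(name): a dict with "K" (3x3 intrinsics, pixels), "R" (3x3) and "t" (3): a world point X has camera coordinates R X + t. Camera axes: x right, y down, z forward; pixel columns grow to the right and rows downward; lengths in m; the calibration is good to about 2 mm. A picture is of the moment at which its call begins: read the wrist's pose just before it. calibration takes no time and is no camera call; for the wrist camera it gives the pose at the moment of the call.
- manip.job_done(): hands the job in, once; it reports no verdict.
The state is a dict: "time": time; "q": joint angles; "dq": joint speeds; "effort": joint torques, N m; "position": TCP position; "orientation": TCP orientation; "wrist_force": force on the tool from outside, world axes, zero at the start; "torque": the same for the moment, N m; "grip_width": opening from 0.0 (shut) to 1.0 (fully open).
Only numpy, scipy, OpenCV 4.12 (cv2) and the standard library are available. Lean on these libraries where they do the work, as an engineer would, in place of code of your own. Each camera call takes 0.05 s, during which the arm holds its last target.

## Working session

There is one attempt and no reset: what is moved stays moved. The work goes in short steps, Python scripts to look and compute and a tool call to move; the robot and the scene stay as the last step left them, time stands still between calls to the robot, and variables do not carry over. Pictures are saved under pics/ and viewed, and the job is handed in when it is done.

Besides the shell and the picture viewer there is one more tool, called after "Emit:" in YAML: its name, and indented under it one key for each argument. drive_tool: Moves the arm, as the interface text tells. Its arguments: {"type":"object","properties":{"steps":{"type":"array"},"claw":{"type":"number"}},"required":["steps"]}

```bash
ls; mkdir -p pics; python3 - <<'E'
from station import manip
import cv2
s=manip.read_state();print(s)
for n in ["side","top","wrist"]:
    im=manip.get_image(n);cv2.imwrite(f"pics/{n}0.png",im[:,:,::-1])
    c=manip.calibration(n);print(n,c)
E
```

```text
pics
{'time': 0.0, 'q': array([ 9.62738947e-01,  3.81227285e-01,  1.29824386e+00,  1.95433998e-05,
        1.46360606e+00, -2.15314799e-01]), 'dq': array([-0.00068435, -0.00070864, -0.00085326,  0.00016412,  0.00072709,
        0.00079723]), 'effort': array([ 7.18338488e-04, -4.48462307e+01, -2.31280982e+01, -1.27184467e-04,
        4.74820670e-03,  1.62826586e-05]), 'position': array([0.21035136, 0.50790419, 0.24770066]), 'orientation': array([ 0.1374872 ,  0.69373291, -0.13844373,  0.69330026]), 'wrist_force': array([ 0.00397695, -0.41870193, -0.70471642]), 'torque': array([ 0.01758197, -0.00925714, -0.0141226 ]), 'grip_width': 0.9987509373099346}
side {'K': array([[430.52300298,   0.        , 261.04095291],
       [  0.        , 430.52300298, 186.70974865],
       [  0.        ,   0.        ,   1.        ]]), 'R': array([[-0.99155674, -0.12887643, -0.01435601],
       [-0.06155813,  0.56525366, -0.8226171 ],
       [ 0.11413074, -0.8147878 , -0.56841447]]), 't': array([0.54720919, 0.12718751, 1.6425473 ])}
top {'K': array([[485.19098098,   0.        , 251.32512272],
       [  0.        , 485.19098098, 190.55407864],
       [  0.        ,   0.        ,   1.        ]]), 'R': array([[-0.01310852, -0.99990176,  0.00496432],
       [-0.99635866,  0.01264344, -0.08431827],
       [ 0.08424722, -0.00605153, -0.99642651]]), 't': array([-0.00188779,  0.57910965,  1.51774656])}
wrist {'K': array([[275.14700015,   0.        , 252.84466697],
       [  0.        , 275.14700015, 189.72867488],
       [  0.        ,   0.        ,   1.        ]]), 'R': array([[ 3.81773646e-01,  9.24255678e-01, -5.70190215e-04],
       [ 8.78439933e-01, -3.62657002e-01,  3.11164238e-01],
       [ 2.87388530e-01, -1.19295184e-01, -9.50355982e-01]]), 't': array([-0.5498234 , -0.04250805,  0.37983415])}
```

```bash
python3 - <<'E'
import cv2
for n in ["side","top"]:
    im=cv2.imread(f"pics/{n}0.png");cv2.imwrite(f"pics/{n}0b.png",cv2.resize(im,(800,600),interpolation=cv2.INTER_CUBIC))
E
```

```text
(no output)
```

View pics/side0b.png

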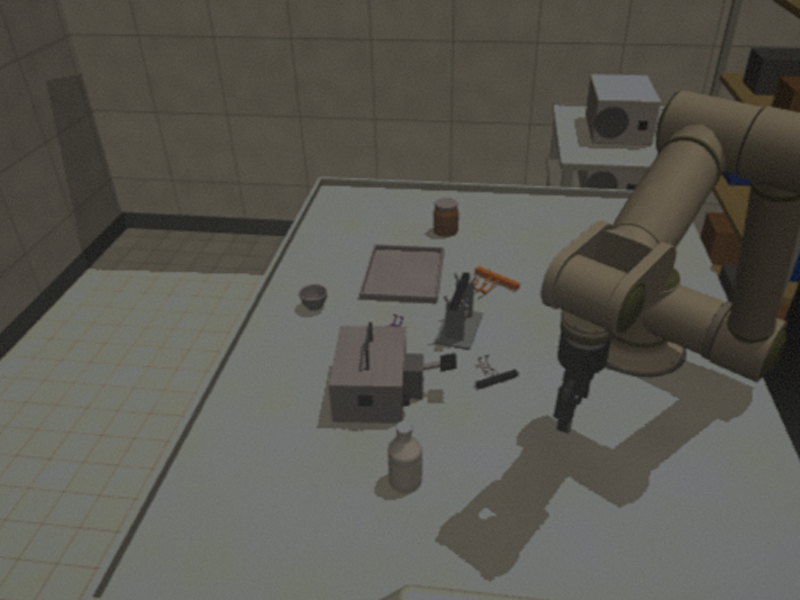

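View pics/top0b.png

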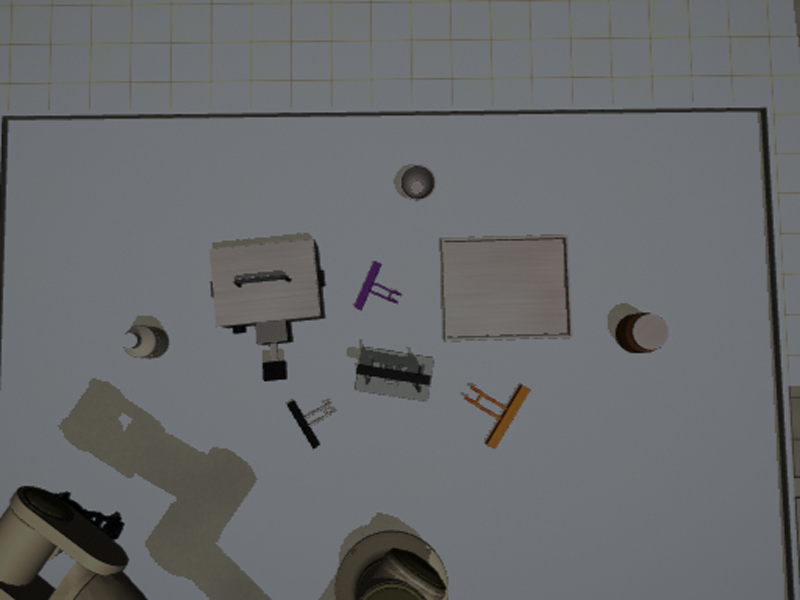

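View pics/wrist0.png

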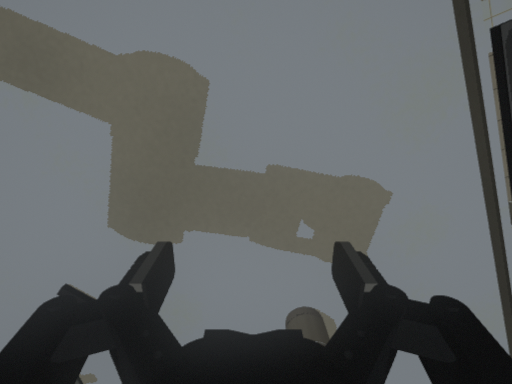

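Candidates for the lifter in the 800x600 top view are:
- the black bar in the stand at (393,373)
- the smaller black one on the table at (303,423)
- the purple one at (368,285)
- the orange one at (508,415)

I choose the one in the stand, because it is black and longer. I'll check that in a crop.

```bash
python3 - <<'E'
import cv2,numpy as np
im=cv2.imread("pics/top0.png")
def crop(x0,y0,x1,y1,k,n):
    c=cv2.resize(im[y0:y1,x0:x1],None,fx=k,fy=k,interpolation=cv2.INTER_CUBIC)
    c=np.clip(c.astype(float)*1.6,0,255).astype(np.uint8)
    cv2.imwrite(n,c)
crop(175,205,295,290,6,"pics/c1.png")
crop(125,140,225,250,5,"pics/c2.png")
crop(270,140,375,225,6,"pics/c3.png")
E
```

```text
(no output)
```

View pics/c1.png

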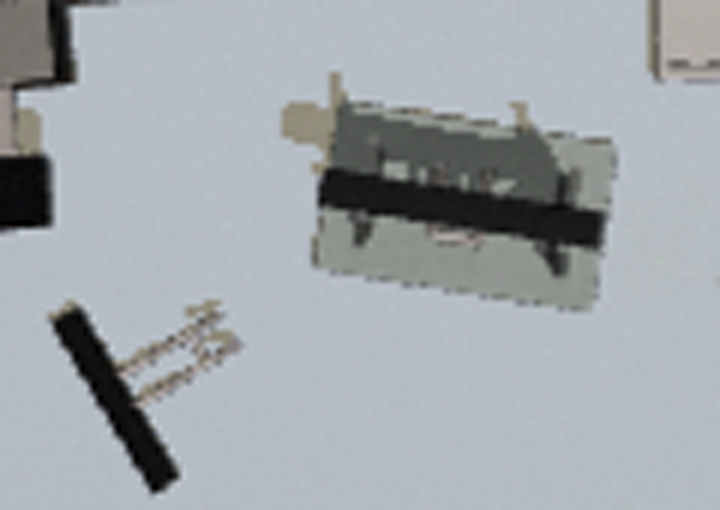

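View pics/c2.png

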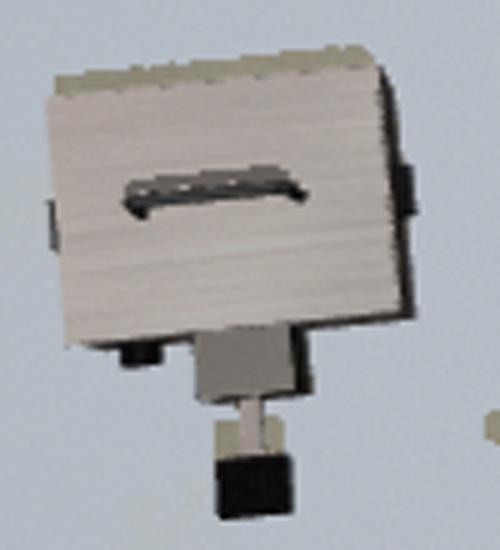

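View pics/c3.png

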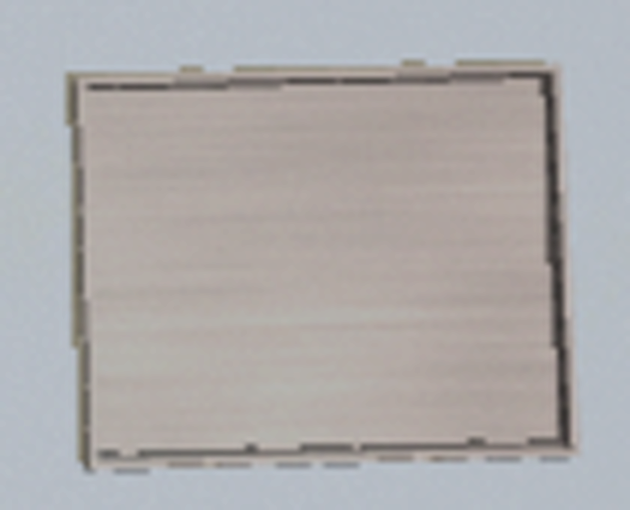

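The crop shows the stand's lifter bar running from (325,188) to (602,228), about 46 px long. The black one on the table is about 33 px long, so the one in the stand is right. Next I'll measure positions.

```bash
cat > h.py <<'E'
import numpy as np, cv2
TOP=None
def unproj(c,u,v,z):
    K,R,t=np.array(c["K"]),np.array(c["R"]),np.array(c["t"])
    d=R.T@np.linalg.inv(K)@np.array([u,v,1.]);C=-R.T@t
    return C+d*(z-C[2])/d[2]
def proj(c,X):
    K,R,t=np.array(c["K"]),np.array(c["R"]),np.array(c["t"])
    p=K@(R@np.asarray(X,float)+t);return p[:2]/p[2]
def cr(px,k,x0,y0): return ((px[0]+.5)/k-.5+x0,(px[1]+.5)/k-.5+y0)
def fitbox(c,px,z,lx,ly):
    """px order: (-x,-y),(-x,+y),(+x,+y),(+x,-y) box corners at height z -> centre,yaw"""
    P=np.array([unproj(c,u,v,z)[:2] for u,v in px])
    ctr=P.mean(0); Q=np.array([(-lx,-ly),(-lx,ly),(lx,ly),(lx,-ly)])/2
    S=P-ctr; a=np.arctan2((Q[:,0]*S[:,1]-Q[:,1]*S[:,0]).sum(),(Q*S).sum())
    e=[np.linalg.norm(P[i]-P[(i+1)%4]) for i in range(4)]
    return ctr,a,np.round(e,4)
E
python3 - <<'E'
from station import manip
from h import *
c=manip.calibration("top"); print("cam",-np.array(c["R"]).T@c["t"])
k=(6,175,205)
L=[cr(p,*k) for p in [(605,245),(320,205),(327,170),(606,212)]]
print("handle top corners",fitbox(c,L,.13,.018,.14))
B=[cr(p,*k) for p in [(596,312),(313,265),(333,101),(615,140)]]
print("stand base",fitbox(c,B,.008,.09,.15))
k=(5,125,140)
S=[cr(p,*k) for p in [(400,320),(66,346),(48,97),(379,67)]]
print("lid plate",fitbox(c,S,.108,.15,.2))
a,b=[unproj(c,*cr(p,*k),.167)[:2] for p in [(127,192),(303,178)]]
print("bar",a,b,(a+b)/2,np.linalg.norm(a-b))
P=[cr(p,*k) for p in [(293,517),(220,519),(216,459),(294,456)]]
print("pad",fitbox(c,P,.092,.036,.045))
k=(6,270,140)
T=[cr(p,*k) for p in [(575,452),(85,467),(68,75),(557,67)]]
print("tray",fitbox(c,T,.02,.21,.26))
for n,u,v,z in [("bottle",143,341,.1),("jar",650,332,.1),("gall",417,182,.05)]:
    print(n,unproj(c,u*.64,v*.64,z))
E
```

```text
cam [ 4.49110239e-01 -2.48529833e-05  1.56116180e+00]
handle top corners (array([ 0.42665839, -0.0087934 ]), np.float64(-0.1564782019107312), array([0.1407, 0.0174, 0.1381, 0.0161]))
stand base (array([ 0.42669964, -0.00944389]), np.float64(-0.15456739817344342), array([0.1519, 0.0874, 0.1515, 0.0914]))
lid plate (array([0.60398327, 0.23759984]), np.float64(0.07425742838589312), array([0.2003, 0.151 , 0.2004, 0.1538]))
bar [0.60706826 0.28354218] [0.61393065 0.18198059] [0.61049946 0.23276138] 0.10179316402989266
pad (array([0.43539556, 0.22051733]), np.float64(0.02179883555460104), array([0.0439, 0.0361, 0.047 , 0.0366]))
tray (array([ 0.59876584, -0.2390412 ]), np.float64(0.014183443142530467), array([0.2598, 0.2097, 0.2621, 0.2062]))
bottle [0.49531181 0.4720397  0.1       ]
jar [ 0.49999205 -0.50463574  0.1       ]
gall [ 0.81167583 -0.06155033  0.05      ]
```

```bash
python3 - <<'E'
import cv2,numpy as np
im=cv2.imread("pics/side0.png")
def crop(x0,y0,x1,y1,k,n):
    c=cv2.resize(im[y0:y1,x0:x1],None,fx=k,fy=k,interpolation=cv2.INTER_CUBIC)
    cv2.imwrite(n,np.clip(c.astype(float)*1.6,0,255).astype(np.uint8))
crop(200,150,340,270,5,"pics/s1.png")
E
```

```text
(no output)
```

View pics/s1.png

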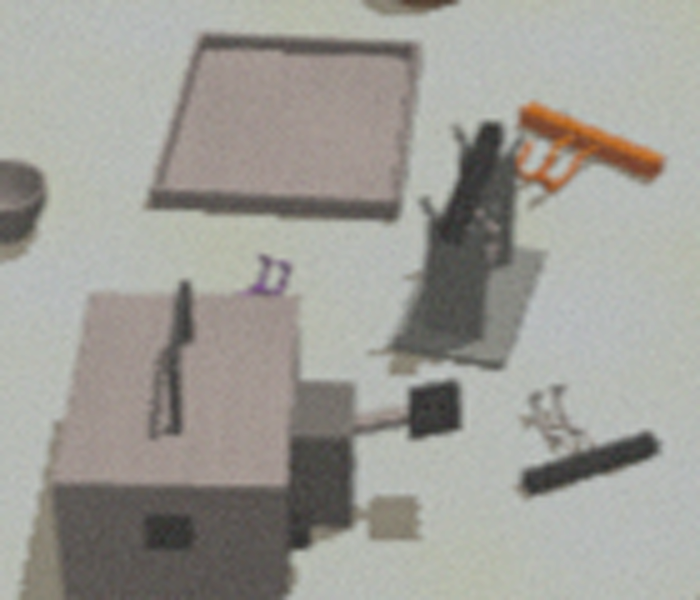

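```bash
cat >> h.py <<'E'
from scipy.spatial.transform import Rotation as Ro
def go(s,target,yaw=None):
    """needed shift in tool axes (after turning) in rows-of-full-scale units, turn in units of 6deg"""
    R=Ro.from_quat(s["orientation"]).as_matrix(); p=np.array(s["position"])
    dth=0
    if yaw is not None:
        y=R[:,1]; cur=np.arctan2(y[1],y[0]) # heading of tool y
        d=(yaw-cur+np.pi/2)%np.pi-np.pi/2
        # tool x is down: + turn about tool x lowers the heading
        dth=-d*np.sign(-R[2,0]) if True else 0
        R2=R@Ro.from_rotvec([dth,0,0]).as_matrix()
    else: R2=R
    print("pos",p.round(4),"toolx",R[:,0].round(3),"tooly",R[:,1].round(3),"toolz",R[:,2].round(3))
    print("turn units",round(np.degrees(dth)/6,3),"deg",round(np.degrees(dth),2))
    print("tooly after",R2[:,1].round(3),"shift AFTER turn units",((R2.T@(np.array(target)-p))/.025).round(2)," before-frame",((R.T@(np.array(target)-p))/.025).round(2))
E
python3 - <<'E'
from station import manip
from h import *
s=manip.read_state(); go(s,[.4267,-.0091,.248],-.1555)
c=manip.calibration("top")
# overlay lid model
im=cv2.imread("pics/top0.png"); k=6;x0,y0=125,140
crop=cv2.resize(im[140:250,125:225],None,fx=k,fy=k,interpolation=cv2.INTER_CUBIC); crop=np.clip(crop*1.6,0,255).astype(np.uint8)
def dr(ctr,yaw,pts,col):
    M=np.array([[np.cos(yaw),-np.sin(yaw)],[np.sin(yaw),np.cos(yaw)]])
    q=[]
    for x,y,z in pts:
        w=np.append(ctr+M@[x,y],z); u=proj(c,w); q.append(((u-[x0,y0]+.5)*k-.5))
    cv2.polylines(crop,[np.int32(np.round(q))],False,col,1)
ctr=np.array([.604,.2376]);yaw=.074
dr(ctr,yaw,[(-.075,-.1,.108),(-.075,.1,.108),(.075,.1,.108),(.075,-.1,.108),(-.075,-.1,.108)],(0,0,255))
dr(ctr,yaw,[(0,-.0465,.108),(0,-.0465,.163),(0,.0465,.163),(0,.0465,.108)],(0,255,0))
dr(ctr,yaw,[(-.004,-.0465,.163),(-.004,.0465,.163)],(255,255,0))
dr(ctr,yaw,[(.004,-.0465,.163),(.004,.0465,.163)],(255,255,0))
dr(ctr,yaw,[(-.117,-.02,.087),(-.117,.02,.087)],(255,0,255))
a=.28;xs=-.095-.08*np.cos(a)
dr(ctr,yaw,[(xs-.018*np.cos(a),-.0225,.092+.005),(xs-.018*np.cos(a),.0225,.097),(xs+.018*np.cos(a),.0225,.087),(xs+.018*np.cos(a),-.0225,.087),(xs-.018*np.cos(a),-.0225,.092+.005)],(0,255,255))
cv2.imwrite("pics/ov.png",crop[:600])
E
```

```text
pos [0.2104 0.5079 0.2479] toolx [-0.001 -0.001 -1.   ] tooly [ 0.383  0.924 -0.001] toolz [ 0.924 -0.383 -0.   ]
turn units 12.734 deg 76.41
tooly after [ 0.988 -0.155 -0.   ] shift AFTER turn units [1.000e-02 1.175e+01 1.909e+01]  before-frame [ 1.000e-02 -1.580e+01  1.591e+01]
```

View pics/ov.png

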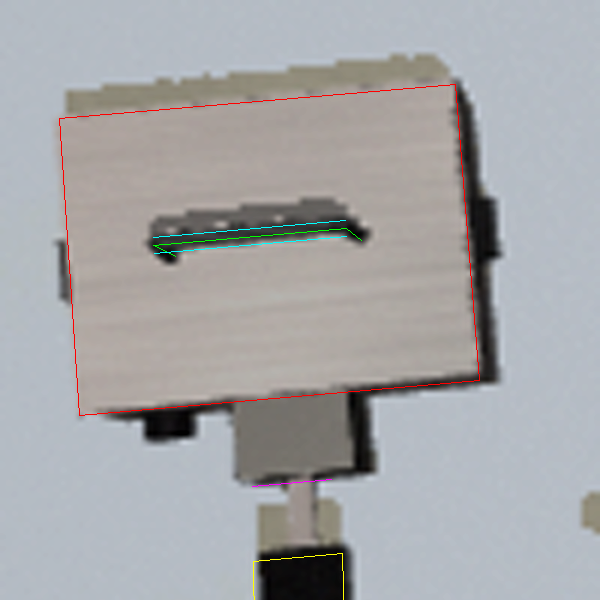

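Emit:
drive_tool:
  steps:
    - [[0,-0.5,0.5],0.5]
    - [[0,-1,1],0]
    - [[0,-1,1],0]
    - [[0,-1,1],0]
    - [[0,-1,1],0]
    - [[0,-1,1],0]
    - [[0,-1,1],0]
    - [[0,-1,1],0]
  claw: 100

```text
time: 1.15
position: [0.2998, 0.2566, 0.2483]
orientation: [0.157, 0.689, -0.157, 0.69]
wrist_force: [0.1, -0.2, 0.9]
grip_width: 1.004
```

```bash
python3 - <<'E'
from station import manip
from h import *
s=manip.read_state(); print(s["time"],s["q"]); go(s,[.4267,-.0091,.248],-.1555)
E
```

```text
1.15 [ 4.05650447e-01  1.04339138e-01  1.68150453e+00 -2.68302965e-04
  1.35564391e+00 -7.17606264e-01]
pos [0.2998 0.2566 0.2483] toolx [ 0. -0. -1.] tooly [ 0.433  0.902 -0.   ] toolz [ 0.902 -0.433  0.   ]
turn units 12.212 deg 73.27
tooly after [ 0.988 -0.155  0.   ] shift AFTER turn units [0.01 6.66 9.71]  before-frame [ 0.01 -7.38  9.17]
```

Emit:
drive_tool:
  steps:
    - [[0,-1,1],0]
    - [[0,-1,1],0]
    - [[0,-1,1],0]
    - [[0,-1,1],0]
    - [[0,-1,1],0]
    - [[0,-1,1],0]
    - [[0,-0.7,1],0.2]
    - [[0,-0.7,1],0]

```text
time: 2.15
position: [0.3997, 0.0036, 0.2483]
orientation: [0.164, 0.688, -0.164, 0.688]
wrist_force: [0.4, -0.2, 0.3]
grip_width: 1.001
```

Emit:
drive_tool:
  steps:
    - [[0,0,0],1]
    - [[0,0,0],1]
    - [[0,0,0],1]
    - [[0,0,0],1]
    - [[0,0,0],1]
    - [[0,0,0],1]
    - [[0,0,0],1]
    - [[0,0,0],1]

```text
time: 3.15
position: [0.3993, 0.0046, 0.2482]
orientation: [0.431, 0.561, -0.431, 0.561]
wrist_force: [0.3, -0.0, -0.1]
grip_width: 0.999
```

Emit:
drive_tool:
  steps:
    - [[0,0,0],1]
    - [[0,0,0],1]
    - [[0,0,0],1]
    - [[0,0,0],1]
    - [[0,0,0],0]

```text
time: 3.78
position: [0.3995, 0.0047, 0.2483]
orientation: [-0.537, -0.46, 0.537, -0.46]
wrist_force: [-0.3, -0.3, -0.4]
grip_width: 1.0
```

```bash
python3 - <<'E'
from station import manip
from h import *
s=manip.read_state(); print(s["time"],s["q"]); go(s,[.4267,-.0091,.248],-.1555)
c=manip.calibration("wrist"); im=manip.get_image("wrist")
cv2.imwrite("pics/w1.png",np.clip(im[:,:,::-1].astype(float)*1.5,0,255).astype(np.uint8))
for e in (-.07,.07): print(proj(c,[.4267-e*np.sin(-.1555),-.0091+e*np.cos(.1555),.13]))
E
```

```text
3.775 [-2.86686776e-01  1.13604491e-01  1.67058491e+00 -1.54000989e-04
  1.35750331e+00 -1.33625716e-01]
pos [0.3995 0.0047 0.2483] toolx [-0. -0. -1.] tooly [ 0.988 -0.152 -0.   ] toolz [-0.152 -0.988  0.   ]
turn units 0.024 deg 0.14
tooly after [ 0.988 -0.155 -0.   ] shift AFTER turn units [0.01 1.16 0.38]  before-frame [0.01 1.16 0.38]
[279.30020428 263.19467205]
[284.73013582 122.9211428 ]
```

View pics/w1.png

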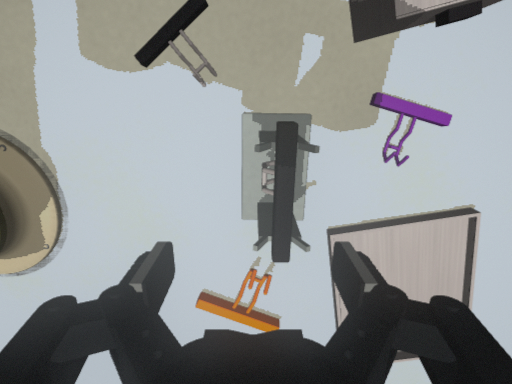

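```bash
python3 - <<'E'
from h import *
im=cv2.imread("pics/w1.png")
cv2.imwrite("pics/w1c.png",cv2.resize(im[100:270,225:345],None,fx=3.5*1,fy=3.5,interpolation=cv2.INTER_CUBIC))
from station import manip
c=manip.calibration("wrist")
M=Ro.from_euler("z",-.155).as_matrix();o=np.array([.428,-.007,.12])
for sg in (1,-1):
  for y in (-.012,.012):
    print(sg,y,[np.round((proj(c,o+M@(np.array([sg*x,y,z])))-[225,100])*3.5).tolist() for x,z in [(-.016,-.01),(-.016,-.07),(0,-.095),(.018,-.08)]])
E
```

```text
1 -0.012 [[139.0, 354.0], [132.0, 294.0], [172.0, 275.0], [225.0, 287.0]]
1 0.012 [[140.0, 275.0], [133.0, 228.0], [174.0, 213.0], [228.0, 222.0]]
-1 -0.012 [[248.0, 355.0], [223.0, 295.0], [172.0, 275.0], [126.0, 286.0]]
-1 0.012 [[253.0, 276.0], [226.0, 228.0], [174.0, 213.0], [126.0, 221.0]]
```

View pics/w1c.png

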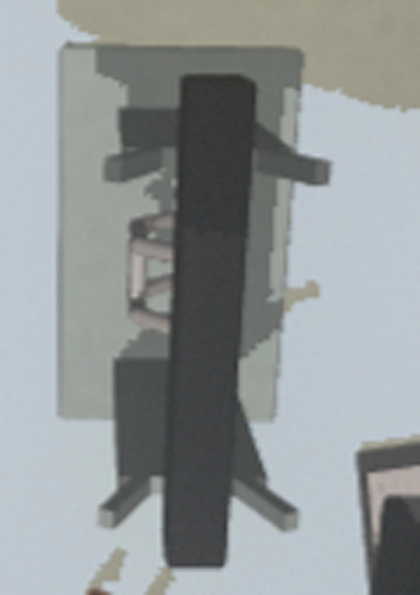

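Emit:
drive_tool:
  steps:
    - [[0,0.6,0.15],0]
    - [[0,0.6,0.15],0.02]
    - [[1,0,0],0]
    - [[1,0,0],0]
    - [[0,0,0],0]

```text
time: 4.45
position: [0.4288, -0.0071, 0.1971]
orientation: [-0.536, -0.461, 0.538, -0.459]
wrist_force: [-0.0, 0.4, 0.6]
grip_width: 1.002
```

```bash
python3 - <<'E'
from station import manip
from h import *
s=manip.read_state(); print(s["time"],s["q"]); go(s,[.428,-.007,.118],-.1555)
c=manip.calibration("wrist"); im=manip.get_image("wrist")
cv2.imwrite("pics/w2.png",np.clip(im[:,:,::-1].astype(float)*1.5,0,255).astype(np.uint8))
for e in (-.07,.07): print(proj(c,[.428-e*np.sin(-.1555),-.007+e*np.cos(.1555),.13]))
E
```

```text
4.45 [-2.94076198e-01  2.22527805e-01  1.69587338e+00 -4.00265023e-05
  1.22672047e+00 -1.40045467e-01]
pos [ 0.4288 -0.0071  0.1971] toolx [-0.003  0.001 -1.   ] tooly [ 0.988 -0.153 -0.003] toolz [-0.153 -0.988 -0.   ]
turn units 0.014 deg 0.09
tooly after [ 0.988 -0.155 -0.004] shift AFTER turn units [ 3.16 -0.02  0.  ]  before-frame [ 3.16 -0.02  0.  ]
[249.99612813 287.97535147]
[249.86795696 114.69909978]
```

View pics/w2.png

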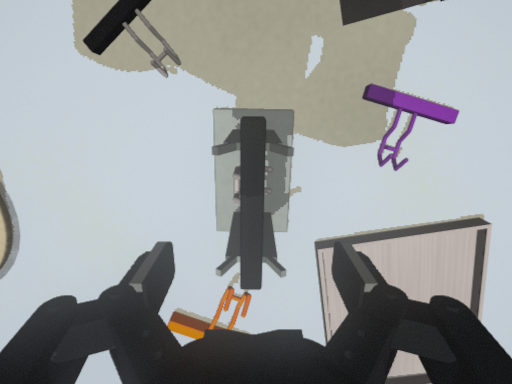

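The handle is centred between the fingers. The shanks with their cross-link show on the left (-x), and the two free tips on the right at (268,172) and (267,187). So the lifter's +x points along world +x.

Emit:
drive_tool:
  steps:
    - [[1,0,0],0]
    - [[1,0,0],0]
    - [[0.8,0,0],0]
    - [[0.36,0,0],0]
    - [[0,0,0],0]

```text
time: 5.12
position: [0.4292, -0.0071, 0.1197]
orientation: [0.537, 0.46, -0.537, 0.46]
wrist_force: [0.5, -0.5, 1.1]
grip_width: 0.998
```

Emit:
drive_tool:
  steps:
    - [[0,0,0],0]
    - [[0,0,0],0]
    - [[0,0,0],0]
    - [[0,0,0],0]
    - [[0,0,0],0]
    - [[0,0,0],0]
    - [[0,0,0],0]
  claw: 0

```text
time: 6.0
position: [0.4288, -0.0069, 0.1196]
orientation: [0.537, 0.46, -0.537, 0.46]
wrist_force: [-0.3, 0.8, 5.5]
grip_width: 0.199
```

Emit:
drive_tool:
  steps:
    - [[-0.4,0,0],0]
    - [[-0.8,0,0],0]
    - [[-1,0,0],0]
    - [[-1,0,0],0]
    - [[-1,0,0],0]
    - [[-1,0,0],0]
    - [[-0.8,0,0],0]
    - [[0,0,0],0]

```text
time: 7.0
position: [0.4289, -0.0069, 0.2704]
orientation: [0.537, 0.459, -0.536, 0.461]
wrist_force: [0.2, -0.5, -2.3]
grip_width: 0.198
```

```bash
python3 - <<'E'
from station import manip
from h import *
s=manip.read_state(); print(s["time"],s["wrist_force"],s["torque"],s["grip_width"])
c=manip.calibration("side"); im=manip.get_image("side")[:,:,::-1]
x0,y0,k=230,80,5
cv2.imwrite("pics/s2.png",np.clip(cv2.resize(im[80:200,230:370],None,fx=5,fy=5,interpolation=cv2.INTER_CUBIC)*1.6,0,255).astype(np.uint8))
p=s["position"];R=Ro.from_quat(s["orientation"]).as_matrix();print(p,R.round(3).tolist())
w=manip.get_image("wrist")[:,:,::-1]
cv2.imwrite("pics/w3.png",np.clip(w*1.5,0,255).astype(np.uint8))
E
```

```text
7.0 [ 0.16839704 -0.5312194  -2.30637828] [-0.01238469  0.0086435   0.06862743] 0.19839602376737847
[ 0.42888982 -0.00692969  0.27038408] [[0.002, 0.988, -0.153], [-0.001, -0.153, -0.988], [-1.0, 0.003, 0.0]]
```

View pics/s2.png

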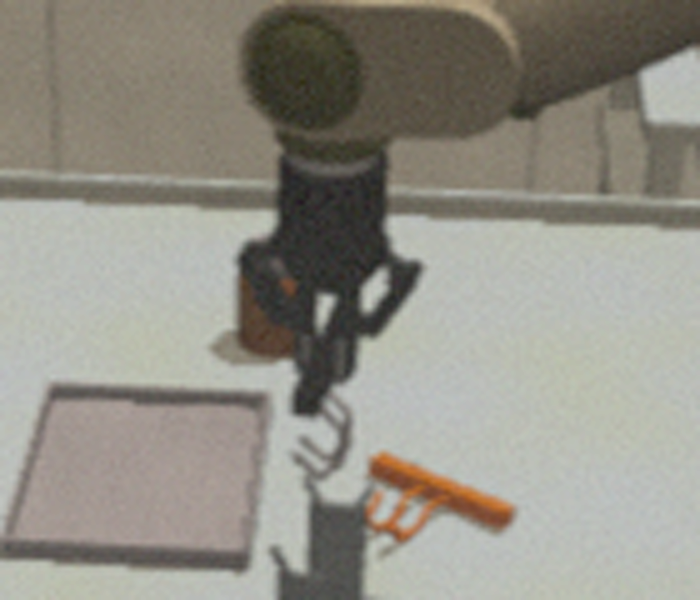

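View pics/w3.png

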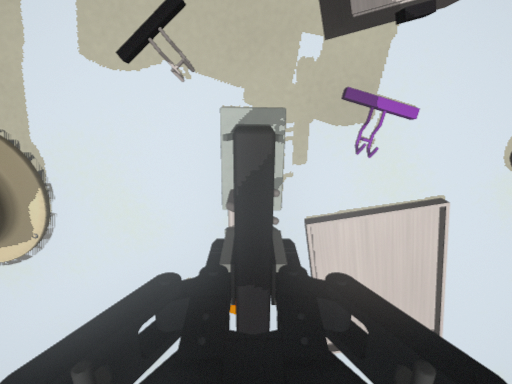

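The lifter is held. In the side view the hooks at (325,450) open to the left, which is +x. Now I'll find its offset along the handle and plan the move to the lid.

```bash
python3 - <<'E'
from station import manip
from h import *
s=manip.read_state()
c=manip.calibration("wrist")
p=s["position"];R=Ro.from_quat(s["orientation"]).as_matrix()
for e in (-.07,0,.07): print(e,proj(c,p+np.array([0,0,.0104])-R[:,2]*e), proj(c,p+np.array([0,0,-.0096])-R[:,2]*e))
# pre-approach: seat 60mm before the bar in lid -x, 24 low
yaw=.074; u=np.array([np.cos(yaw),np.sin(yaw),0])
bar=np.array([.604,.2376,.163])
go(s,bar-u*.065+[0,0,.0855-.024],yaw)
E
```

```text
-0.07 [249.69931168 376.55812326] [250.09008923 346.56078864]
0 [249.34273528 270.88863942] [249.83304108 249.7057687 ]
0.07 [248.84844053 124.40707016] [249.49102294 120.83429433]
pos [ 0.4283 -0.0068  0.2687] toolx [-0.001  0.    -1.   ] tooly [ 0.988 -0.153 -0.001] toolz [-0.153 -0.988 -0.   ]
turn units -2.177 deg -13.06
tooly after [ 0.997  0.074 -0.001] shift AFTER turn units [ 1.77  5.13 -9.23]  before-frame [  1.77   2.92 -10.15]
```

Emit:
drive_tool:
  steps:
    - [[0,0,0],-0.8]
    - [[0,0,0],-0.8]
    - [[0,0,0],-0.58]
    - [[0,0.25,-0.45],0]
    - [[0,0.5,-0.9],0]
    - [[0,0.5,-0.9],0]
    - [[0,0.5,-0.9],0]
    - [[0,0.5,-0.9],0]

```text
time: 8.1
position: [0.4775, 0.0999, 0.2686]
orientation: [0.481, 0.518, -0.482, 0.518]
wrist_force: [-0.1, -1.0, -1.5]
grip_width: 0.2
```

Emit:
drive_tool:
  steps:
    - [[0,0.5,-0.9],0]
    - [[0,0.5,-0.9],0]
    - [[0,0.5,-0.9],0]
    - [[0,0.5,-0.9],0]
    - [[0,0.5,-0.9],0]
    - [[0,0.4,-0.6],0]
    - [[0,0,0],0]

```text
time: 8.98
position: [0.54, 0.2322, 0.2681]
orientation: [0.48, 0.519, -0.481, 0.518]
wrist_force: [-0.8, -0.2, -2.3]
grip_width: 0.197
```

```bash
python3 - <<'E'
from station import manip
from h import *
s=manip.read_state();print(s["time"])
yaw=.074; u=np.array([np.cos(yaw),np.sin(yaw),0])
bar=np.array([.604,.2376,.163])
go(s,bar-u*.065+[0,0,.0855-.0244],yaw)
go(s,bar+[0,0,.0855-.0244],yaw)
im=manip.get_image("top")[:,:,::-1];cv2.imwrite("pics/t2.png",np.clip(cv2.resize(im[130:270,110:270],None,fx=4.5,fy=4.2,interpolation=cv2.INTER_CUBIC)*1.6,0,255).astype(np.uint8))
im=manip.get_image("side")[:,:,::-1];cv2.imwrite("pics/s3.png",np.clip(cv2.resize(im[150:290,190:330],None,fx=4.2,fy=4.2,interpolation=cv2.INTER_CUBIC)*1.6,0,255).astype(np.uint8))
E
```

```text
8.975
pos [0.54   0.2322 0.2681] toolx [-0.002 -0.    -1.   ] tooly [ 0.997  0.075 -0.002] toolz [ 0.075 -0.997  0.   ]
turn units 0.007 deg 0.04
tooly after [ 0.997  0.074 -0.002] shift AFTER turn units [ 1.76 -0.03 -0.02]  before-frame [ 1.76 -0.03 -0.02]
pos [0.54   0.2322 0.2681] toolx [-0.002 -0.    -1.   ] tooly [ 0.997  0.075 -0.002] toolz [ 0.075 -0.997  0.   ]
turn units 0.007 deg 0.04
tooly after [ 0.997  0.074 -0.002] shift AFTER turn units [ 1.75  2.57 -0.02]  before-frame [ 1.75  2.57 -0.02]
```

View pics/t2.png

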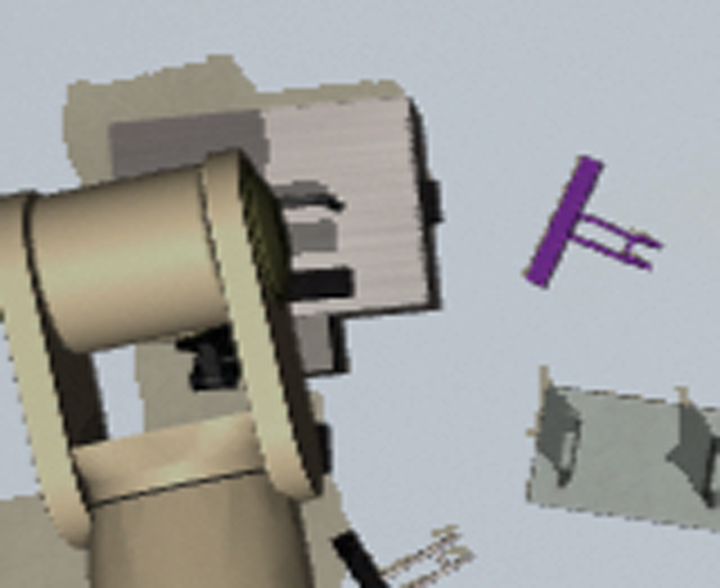

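View pics/s3.png

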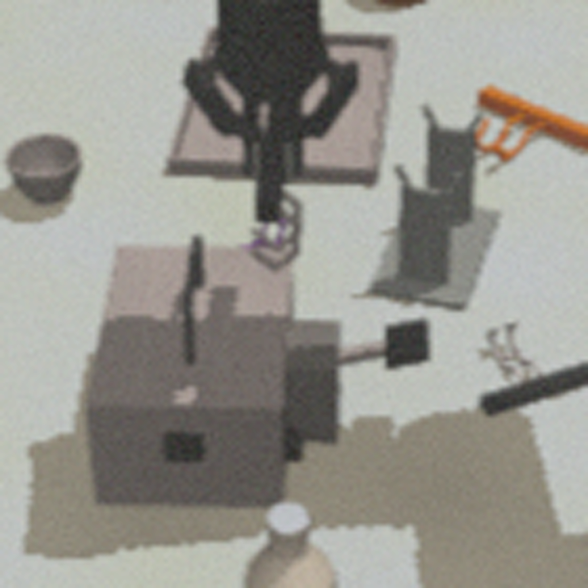

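Everything lines up. In the top view the handle points along the bar, and the hooks are in front of the loop. I'll lower, then slide under the bar.

Emit:
drive_tool:
  steps:
    - [[0.6,0,0],0]
    - [[0.6,0,0],0]
    - [[0.55,0,0],0]
    - [[0,0,0],0]

```text
time: 9.57
position: [0.5396, 0.2305, 0.2241]
orientation: [0.48, 0.519, -0.482, 0.518]
wrist_force: [0.3, 0.5, -2.2]
grip_width: 0.202
```

```bash
python3 - <<'E'
from station import manip
from h import *
s=manip.read_state();print(s["time"],s["wrist_force"])
yaw=.074
bar=np.array([.604,.2376,.163])
go(s,bar+[0,0,.0855-.0244],yaw)
im=manip.get_image("side")[:,:,::-1];cv2.imwrite("pics/s4.png",np.clip(cv2.resize(im[190:260,200:300],None,fx=7,fy=7,interpolation=cv2.INTER_CUBIC)*1.6,0,255).astype(np.uint8))
E
```

```text
9.575 [ 0.3148146   0.51596525 -2.20201651]
pos [0.5396 0.2305 0.2241] toolx [-0.003 -0.001 -1.   ] tooly [ 0.997  0.074 -0.003] toolz [ 0.074 -0.997  0.   ]
turn units -0.0 deg -0.0
tooly after [ 0.997  0.074 -0.003] shift AFTER turn units [-0.01  2.59 -0.09]  before-frame [-0.01  2.59 -0.09]
```

View pics/s4.png

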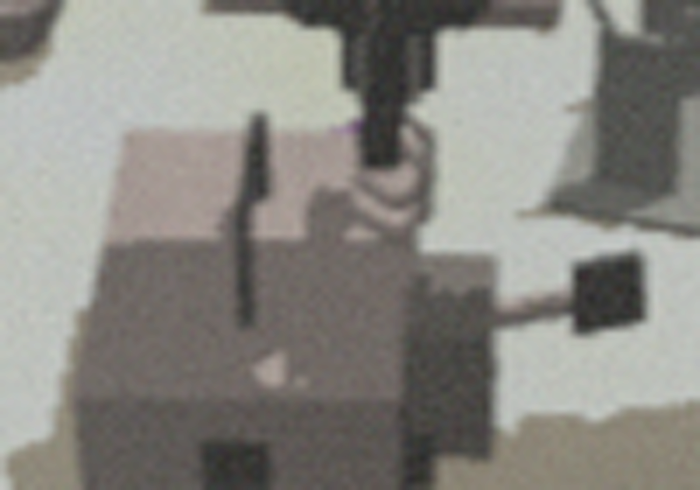

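Emit:
drive_tool:
  steps:
    - [[0,0.5,-0.03],0]
    - [[0,0.5,-0.03],0]
    - [[0,0.5,-0.03],0]
    - [[0,0.5,0],0]
    - [[0,0.35,0],0]
    - [[0,0.2,0],0]
    - [[0,0,0],0]

```text
time: 10.5
position: [0.6037, 0.2377, 0.2255]
orientation: [0.481, 0.518, -0.481, 0.518]
wrist_force: [0.2, 0.4, -1.6]
grip_width: 0.199
```

```bash
python3 - <<'E'
from station import manip
from h import *
s=manip.read_state();print(s["time"],s["wrist_force"])
yaw=.074
bar=np.array([.604,.2376,.163])
go(s,bar+[0,0,.0855],yaw)
im=manip.get_image("side")[:,:,::-1];cv2.imwrite("pics/s5.png",np.clip(cv2.resize(im[190:260,200:300],None,fx=7,fy=7,interpolation=cv2.INTER_CUBIC)*1.6,0,255).astype(np.uint8))
im=manip.get_image("wrist")[:,:,::-1];cv2.imwrite("pics/w5.png",np.clip(im*1.6,0,255).astype(np.uint8))
E
```

```text
10.5 [ 0.21665803  0.43074892 -1.57820904]
pos [0.6037 0.2377 0.2255] toolx [ 0. -0. -1.] tooly [0.997 0.074 0.   ] toolz [ 0.074 -0.997  0.   ]
turn units 0.001 deg 0.01
tooly after [0.997 0.074 0.   ] shift AFTER turn units [-0.92  0.01  0.01]  before-frame [-0.92  0.01  0.01]
```

View pics/s5.png

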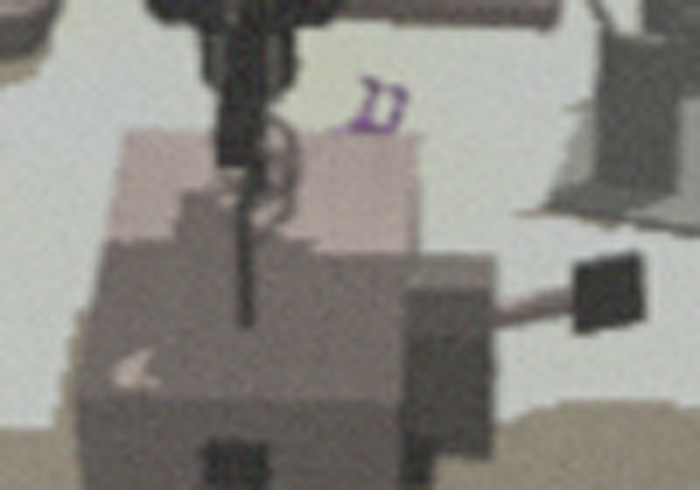

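View pics/w5.png

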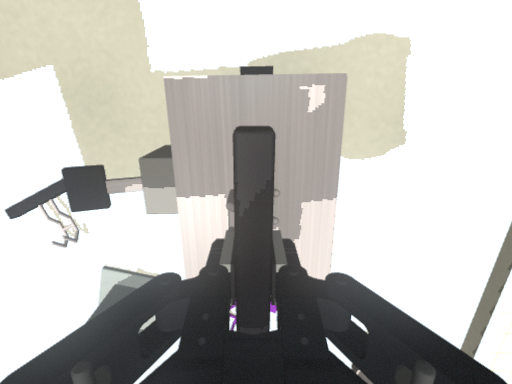

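The hooks are under the bar: in the side view the shank is right of the loop and the tips are past it at about (225,190). I'll raise gently.

Emit:
drive_tool:
  steps:
    - [[-0.3,0,0],0]
    - [[-0.3,0,0],0]
    - [[-0.2,0,0],0]
    - [[-0.15,0,0],0]
    - [[-0.1,0,0],0]
    - [[-0.1,0,0],0]
    - [[-0.1,0,0],0]
    - [[-0.1,0,0],0]

```text
time: 11.6
position: [0.6035, 0.2378, 0.2594]
orientation: [0.481, 0.518, -0.481, 0.518]
wrist_force: [-0.0, -0.2, -4.7]
grip_width: 0.199
```

Emit:
drive_tool:
  steps:
    - [[-0.15,0,0],0]
    - [[-0.2,0,0],0]
    - [[-0.2,0,0],0]
    - [[-0.3,0,0],0]
    - [[-0.4,0,0],0]
    - [[-0.4,0,0],0]
    - [[-0.2,0,0],0]
    - [[0,0,0],0]

```text
time: 12.6
position: [0.6036, 0.2378, 0.306]
orientation: [0.481, 0.518, -0.481, 0.518]
wrist_force: [-0.3, -0.4, -5.5]
grip_width: 0.2
```

```bash
python3 - <<'E'
from station import manip
from h import *
s=manip.read_state();print(s["time"],s["wrist_force"],s["torque"],s["position"])
im=manip.get_image("side")[:,:,::-1];cv2.imwrite("pics/s6.png",np.clip(cv2.resize(im[150:280,180:320],None,fx=4.5,fy=4.5,interpolation=cv2.INTER_CUBIC)*1.6,0,255).astype(np.uint8))
im=manip.get_image("top")[:,:,::-1];cv2.imwrite("pics/t6.png",np.clip(cv2.resize(im[100:280,100:300],None,fx=3.3,fy=3.3,interpolation=cv2.INTER_CUBIC)*1.6,0,255).astype(np.uint8))
E
```

```text
12.6 [-0.2916851  -0.40777639 -5.51334827] [ 0.01370475 -0.02710153 -0.04968613] [0.60356123 0.23776068 0.30598607]
```

View pics/s6.png

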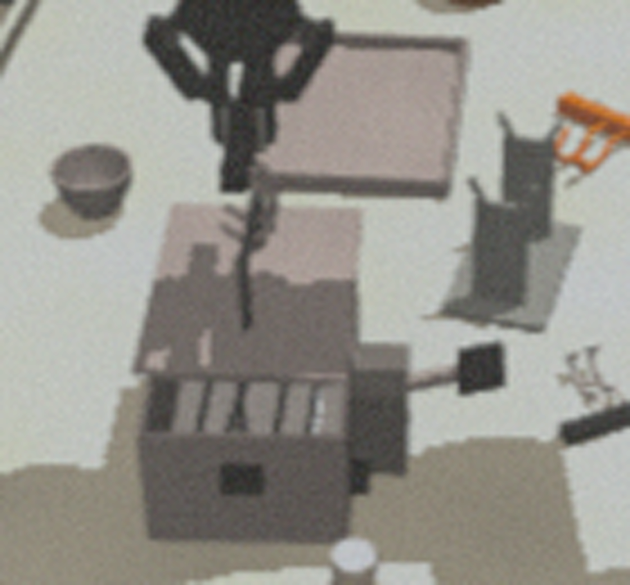

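View pics/t6.png

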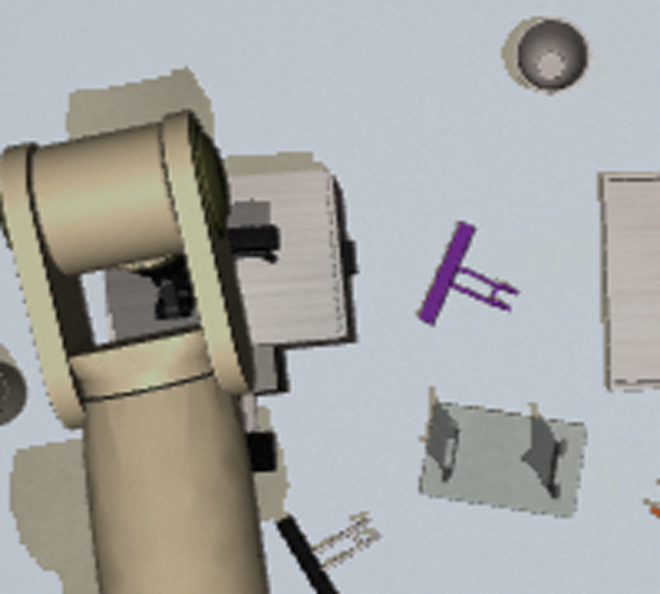

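The lid hangs level and clear in the side view, with the instruments visible at (260,405). Next I'll carry it to the tray with gentle ramps.

Emit:
drive_tool:
  steps:
    - [[0,0,0.2],0]
    - [[0,-0.03,0.4],0]
    - [[0,-0.05,0.6],0]
    - [[0,-0.07,0.8],0]
    - [[0,-0.08,0.9],0]
    - [[0,-0.08,0.9],0]
    - [[0,-0.08,0.9],0]
    - [[0,-0.08,0.9],0]

```text
time: 13.7
position: [0.6021, 0.0955, 0.3056]
orientation: [0.481, 0.518, -0.481, 0.518]
wrist_force: [0.2, -0.3, -5.1]
grip_width: 0.208
```

Emit:
drive_tool:
  steps:
    - [[0,-0.08,0.9],0]
    - [[0,-0.08,0.9],0]
    - [[0,-0.08,0.9],0]
    - [[0,-0.08,0.9],0]
    - [[0,-0.08,0.9],0]
    - [[0,-0.08,0.9],0]
    - [[0,-0.08,0.9],0]
    - [[0,-0.08,0.9],0]

```text
time: 14.7
position: [0.5995, -0.085, 0.3056]
orientation: [0.481, 0.518, -0.481, 0.518]
wrist_force: [-0.4, 0.6, -5.3]
grip_width: 0.204
```

```bash
python3 - <<'E'
from station import manip
from h import *
s=manip.read_state();print(s["time"],s["wrist_force"])
go(s,[.5988,-.239,.306],.014)
E
```

```text
14.7 [-0.3540707   0.60902245 -5.26882169]
pos [ 0.5995 -0.085   0.3056] toolx [ 0. -0. -1.] tooly [0.997 0.074 0.   ] toolz [ 0.074 -0.997  0.   ]
turn units 0.574 deg 3.45
tooly after [1.    0.014 0.   ] shift AFTER turn units [-0.02 -0.11  6.16]  before-frame [-0.02 -0.48  6.14]
```

Emit:
drive_tool:
  steps:
    - [[0,-0.06,0.9],0]
    - [[0,-0.06,0.9],0]
    - [[0,-0.06,0.9],0.1]
    - [[0,-0.06,0.9],0.1]
    - [[0,-0.06,0.8],0.1]
    - [[0,-0.06,0.7],0.1]
    - [[0,-0.04,0.5],0.1]
    - [[0,-0.02,0.35],0.07]

```text
time: 15.7
position: [0.5979, -0.2331, 0.3055]
orientation: [0.497, 0.504, -0.496, 0.503]
wrist_force: [0.9, 0.7, -5.3]
grip_width: 0.2
```

Emit:
drive_tool:
  steps:
    - [[0,0,0.15],0]
    - [[0,0,0.03],0]
    - [[0,0,0],0]

```text
time: 16.08
position: [0.5981, -0.2366, 0.3056]
orientation: [0.496, 0.504, -0.496, 0.504]
wrist_force: [0.1, -0.4, -5.4]
grip_width: 0.196
```

```bash
python3 - <<'E'
from station import manip
from h import *
s=manip.read_state();print(s["time"],s["wrist_force"])
go(s,[.5988,-.239,.1605],.014)
im=manip.get_image("side")[:,:,::-1];cv2.imwrite("pics/s7.png",np.clip(cv2.resize(im[100:220,200:340],None,fx=4.5,fy=4.5,interpolation=cv2.INTER_CUBIC)*1.6,0,255).astype(np.uint8))
im=manip.get_image("top")[:,:,::-1];cv2.imwrite("pics/t7.png",np.clip(cv2.resize(im[100:280,220:420],None,fx=3.3,fy=3.3,interpolation=cv2.INTER_CUBIC)*1.6,0,255).astype(np.uint8))
E
```

```text
16.075 [ 0.14974117 -0.36853016 -5.40160873]
pos [ 0.5981 -0.2366  0.3056] toolx [ 0.  0. -1.] tooly [1.    0.015 0.   ] toolz [ 0.015 -1.    -0.   ]
turn units 0.011 deg 0.06
tooly after [1.    0.014 0.   ] shift AFTER turn units [5.81 0.03 0.1 ]  before-frame [5.81 0.03 0.1 ]
```

View pics/s7.png

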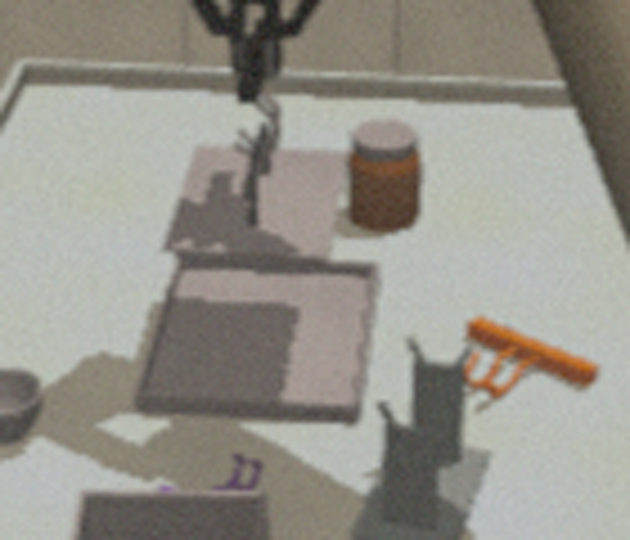

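View pics/t7.png

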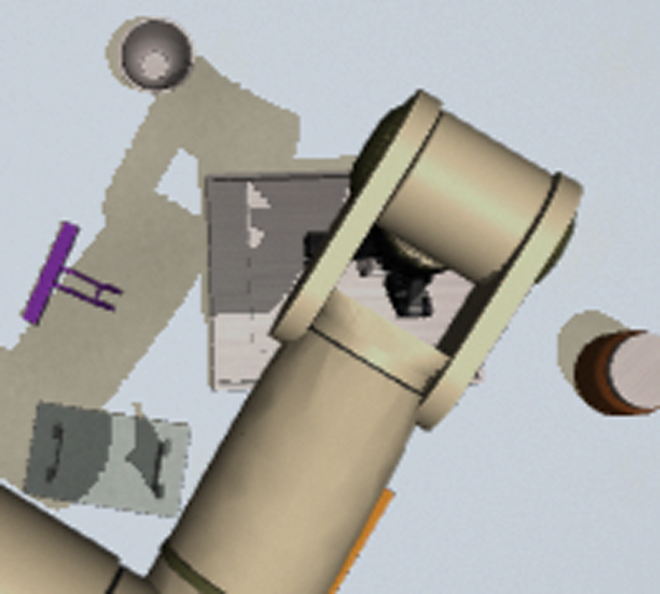

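Emit:
drive_tool:
  steps:
    - [[0.4,0.03,0.1],0]
    - [[0.7,0,0],0]
    - [[0.8,0,0],0]
    - [[0.8,0,0],0]
    - [[0.8,0,0],0]
    - [[0.7,0,0],0]
    - [[0.5,0,0],0]
    - [[0.3,0,0],0]

```text
time: 17.18
position: [0.5987, -0.2395, 0.1797]
orientation: [0.496, 0.504, -0.496, 0.503]
wrist_force: [-0.2, -0.2, -5.9]
grip_width: 0.201
```

```bash
python3 - <<'E'
from station import manip
from h import *
s=manip.read_state();print(s["time"],s["wrist_force"])
go(s,[.5988,-.239,.1605],.014)
im=manip.get_image("side")[:,:,::-1];cv2.imwrite("pics/s8.png",np.clip(cv2.resize(im[100:220,200:340],None,fx=4.5,fy=4.5,interpolation=cv2.INTER_CUBIC)*1.6,0,255).astype(np.uint8))
E
```

```text
17.175 [-0.24764677 -0.23516496 -5.86281773]
pos [ 0.5987 -0.2395  0.1797] toolx [-0.001  0.    -1.   ] tooly [ 1.     0.015 -0.001] toolz [ 0.015 -1.    -0.   ]
turn units 0.005 deg 0.03
tooly after [ 1.     0.014 -0.001] shift AFTER turn units [ 0.77  0.   -0.02]  before-frame [ 0.77  0.   -0.02]
```

View pics/s8.png

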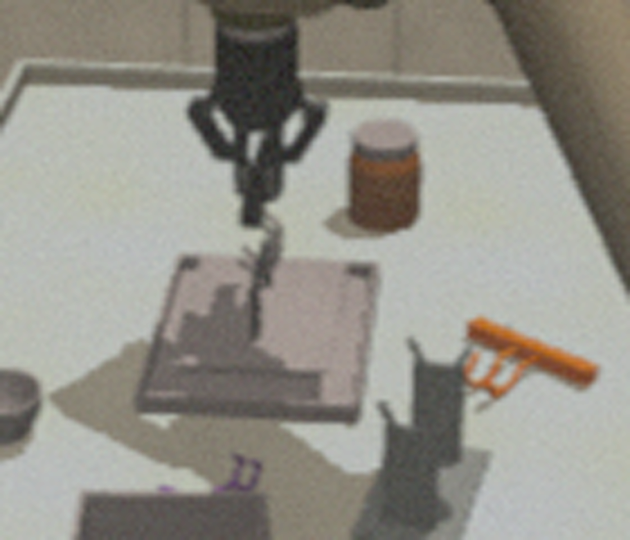

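Emit:
drive_tool:
  steps:
    - [[0.25,0,0],0]
    - [[0.2,0,0],0]
    - [[0.15,0,0],0]
    - [[0.15,0,0],0]
    - [[0.15,0,0],0]
    - [[0.15,0,0],0]
    - [[0,0,0],0]

```text
time: 18.1
position: [0.5989, -0.2395, 0.1544]
orientation: [0.496, 0.504, -0.496, 0.504]
wrist_force: [0.5, 0.0, -1.9]
grip_width: 0.198
```

```bash
python3 - <<'E'
from station import manip
from h import *
s=manip.read_state();print(s["time"],s["wrist_force"],s["position"])
im=manip.get_image("side")[:,:,::-1];cv2.imwrite("pics/s9.png",np.clip(cv2.resize(im[130:210,220:310],None,fx=7,fy=7,interpolation=cv2.INTER_CUBIC)*1.6,0,255).astype(np.uint8))
E
```

```text
18.1 [ 0.48862285  0.03689187 -1.91244135] [ 0.5988523  -0.23952292  0.15436338]
```

View pics/s9.png

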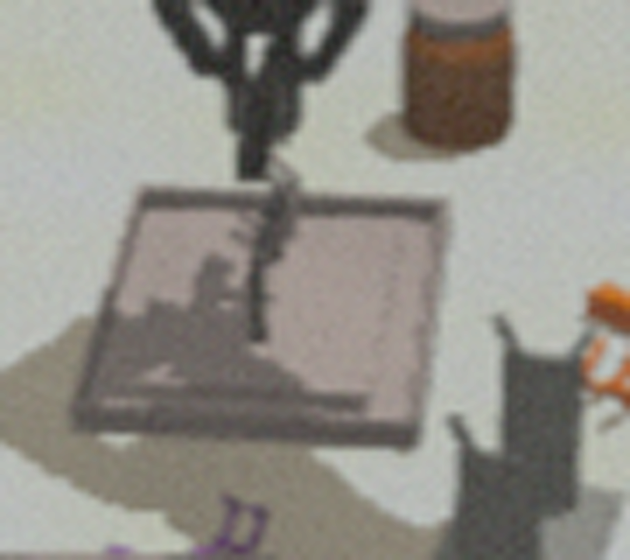

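The force is back to the lifter's weight alone and the lid is on the tray floor. I'll lower 17 mm more, then back out.

Emit:
drive_tool:
  steps:
    - [[0.25,0,0],0]
    - [[0.25,0,0],0]
    - [[0.2,0,0],0]
    - [[0,0,0],0]

```text
time: 18.65
position: [0.5986, -0.2394, 0.1362]
orientation: [0.496, 0.504, -0.496, 0.503]
wrist_force: [0.2, 0.5, -1.2]
grip_width: 0.198
```

Emit:
drive_tool:
  steps:
    - [[0,-0.2,0],0]
    - [[0,-0.3,0],0]
    - [[0,-0.5,0],0]
    - [[0,-0.5,0],0]
    - [[0,-0.5,0],0]
    - [[0,-0.5,0],0]
    - [[0,0,0],0]

```text
time: 19.52
position: [0.5355, -0.2405, 0.1371]
orientation: [0.497, 0.503, -0.497, 0.503]
wrist_force: [-0.2, 0.1, -1.9]
grip_width: 0.2
```

```bash
python3 - <<'E'
from station import manip
from h import *
s=manip.read_state();print(s["time"],s["wrist_force"],s["position"])
im=manip.get_image("side")[:,:,::-1];cv2.imwrite("pics/s10.png",np.clip(cv2.resize(im[130:210,220:310],None,fx=7,fy=7,interpolation=cv2.INTER_CUBIC)*1.6,0,255).astype(np.uint8))
E
```

```text
19.525 [-0.23302232  0.14345264 -1.89371385] [ 0.53554235 -0.2405026   0.13705441]
```

View pics/s10.png

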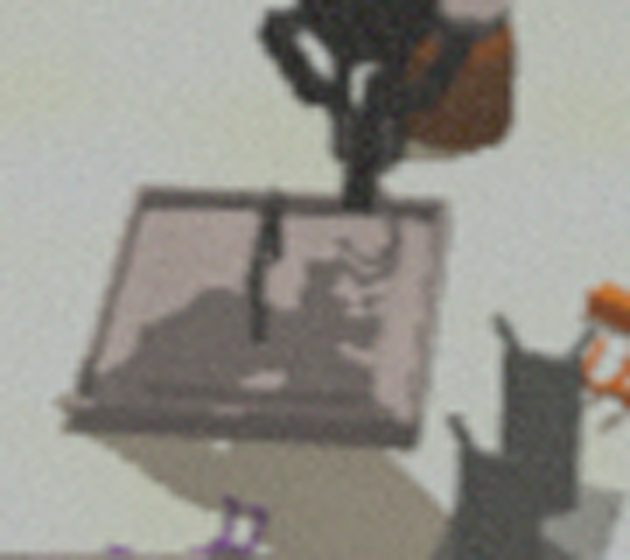

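The hooks are out, at (370,250) against the loop at (265,260). The lid lies flat. I'll raise and return to the stand.

Emit:
drive_tool:
  steps:
    - [[-0.5,0,0],0]
    - [[-0.9,0,0],0]
    - [[-1,0,0],0]
    - [[-1,0,0],0]
    - [[-1,0,0],0]
    - [[-0.6,0,0],0.5]
    - [[0,0,0],0.6]
    - [[0,0,0],0.5]

```text
time: 20.58
position: [0.5367, -0.2403, 0.2629]
orientation: [0.537, 0.459, -0.537, 0.46]
wrist_force: [0.6, -0.1, -1.9]
grip_width: 0.206
```

```bash
python3 - <<'E'
from station import manip
from h import *
s=manip.read_state();print(s["time"],s["wrist_force"],s["position"])
go(s,[.4288,-.0069,.25],-.1545)
im=manip.get_image("side")[:,:,::-1];cv2.imwrite("pics/s11.png",np.clip(cv2.resize(im[90:230,200:350],None,fx=4.2,fy=4.2,interpolation=cv2.INTER_CUBIC)*1.6,0,255).astype(np.uint8))
E
```

```text
20.575 [ 0.60248882 -0.13838333 -1.85479993] [ 0.53665921 -0.24031518  0.26293032]
pos [ 0.5367 -0.2403  0.2629] toolx [ 0.001 -0.001 -1.   ] tooly [ 0.988 -0.154  0.001] toolz [-0.154 -0.988  0.001]
turn units 0.001 deg 0.0
tooly after [ 0.988 -0.154  0.001] shift AFTER turn units [ 0.5  -5.7  -8.56]  before-frame [ 0.5  -5.7  -8.56]
```

View pics/s11.png

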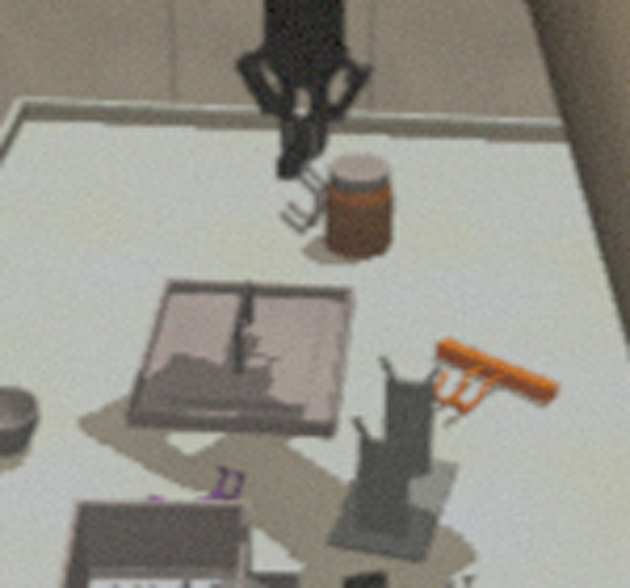

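10 rows at y -0.57, z -0.856, with ramps.

Emit:
drive_tool:
  steps:
    - [[0,-0.3,-0.45],0]
    - [[0,-0.6,-0.9],0]
    - [[0,-0.6,-0.9],0]
    - [[0,-0.6,-0.9],0]
    - [[0,-0.6,-0.9],0]
    - [[0,-0.6,-0.9],0]
    - [[0,-0.6,-0.9],0]
    - [[0,-0.6,-0.9],0]

```text
time: 21.62
position: [0.4499, -0.055, 0.2622]
orientation: [0.537, 0.461, -0.536, 0.461]
wrist_force: [0.2, -1.4, -2.5]
grip_width: 0.199
```

Emit:
drive_tool:
  steps:
    - [[0,-0.6,-0.9],0]
    - [[0,-0.4,-0.6],0]
    - [[0,-0.2,-0.3],0]
    - [[0,0,0],0]

```text
time: 22.12
position: [0.428, -0.0072, 0.262]
orientation: [0.537, 0.46, -0.537, 0.461]
wrist_force: [-0.2, 0.1, -0.9]
grip_width: 0.198
```

```bash
python3 - <<'E'
from station import manip
from h import *
s=manip.read_state();print(s["time"],s["wrist_force"],s["position"])
go(s,[.4288,-.0069,.1196],-.1545)
im=manip.get_image("side")[:,:,::-1];cv2.imwrite("pics/s12.png",np.clip(cv2.resize(im[100:230,240:350],None,fx=4.6,fy=4.6,interpolation=cv2.INTER_CUBIC)*1.6,0,255).astype(np.uint8))
E
```

```text
22.125 [-0.17564807  0.0594383  -0.887702  ] [ 0.42804836 -0.00722252  0.26197304]
pos [ 0.428  -0.0072  0.262 ] toolx [ 0. -0. -1.] tooly [ 0.988 -0.152  0.   ] toolz [-0.152 -0.988  0.   ]
turn units 0.023 deg 0.14
tooly after [ 0.988 -0.154  0.   ] shift AFTER turn units [ 5.69  0.03 -0.02]  before-frame [ 5.69  0.03 -0.02]
```

View pics/s12.png

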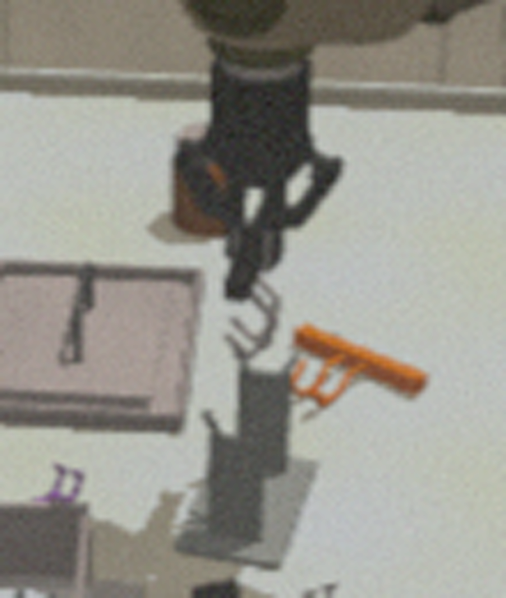

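Emit:
drive_tool:
  steps:
    - [[0.6,0.03,0],0.02]
    - [[0.9,0,0],0]
    - [[0.9,0,0],0]
    - [[0.9,0,0],0]
    - [[0.8,0,0],0]
    - [[0.6,0,0],0]
    - [[0.4,0,0],0]
    - [[0.3,0,0],0]

```text
time: 23.18
position: [0.4291, -0.0079, 0.1264]
orientation: [0.537, 0.46, -0.537, 0.46]
wrist_force: [-0.3, 0.3, -1.7]
grip_width: 0.2
```

Emit:
drive_tool:
  steps:
    - [[0.15,0,0],0]
    - [[0.1,0,0],0]
    - [[0.05,0,0],0]
    - [[0,0,0],0]

```text
time: 23.68
position: [0.4289, -0.0076, 0.1197]
orientation: [0.537, 0.46, -0.537, 0.46]
wrist_force: [-1.1, 0.2, 2.1]
grip_width: 0.197
```

The lifter is seated: the wrist force turned positive at the same height as the pick. Opening and rising.

Emit:
drive_tool:
  steps:
    - [[0,0,0],0]
    - [[0,0,0],0]
    - [[0,0,0],0]
    - [[0,0,0],0]
    - [[0,0,0],0]
    - [[0,0,0],0]
  claw: 100

```text
time: 24.42
position: [0.4288, -0.0076, 0.1193]
orientation: [-0.537, -0.46, 0.537, -0.46]
wrist_force: [-0.6, -0.8, 0.4]
grip_width: 1.001
```

Emit:
drive_tool:
  steps:
    - [[-0.4,0,0],0]
    - [[-0.8,0,0],0]
    - [[-1,0,0],0]
    - [[-1,0,0],0]
    - [[-0.8,0,0],0]
    - [[0,0,0],0]

```text
time: 25.18
position: [0.4292, -0.0077, 0.2208]
orientation: [0.538, 0.459, -0.537, 0.461]
wrist_force: [0.6, 1.1, -0.4]
grip_width: 1.003
```

```bash
python3 - <<'E'
from station import manip
from h import *
s=manip.read_state();print(s["time"],s["wrist_force"],s["position"])
go(s,[.4354,.2205,.22],None)
im=manip.get_image("side")[:,:,::-1];cv2.imwrite("pics/s13.png",np.clip(cv2.resize(im[100:270,200:350],None,fx=3.5,fy=3.5,interpolation=cv2.INTER_CUBIC)*1.6,0,255).astype(np.uint8))
im=manip.get_image("wrist")[:,:,::-1];cv2.imwrite("pics/w13.png",np.clip(im*1.6,0,255).astype(np.uint8))
E
```

```text
25.175 [ 0.57260384  1.14375361 -0.37940407] [ 0.42923834 -0.00766092  0.22075393]
pos [ 0.4292 -0.0077  0.2208] toolx [ 0.003 -0.001 -1.   ] tooly [ 0.988 -0.154  0.003] toolz [-0.154 -0.988  0.001]
turn units 0.0 deg 0.0
tooly after [ 0.988 -0.154  0.003] shift AFTER turn units [ 0.02 -1.17 -9.06]  before-frame [ 0.02 -1.17 -9.06]
```

View pics/s13.png

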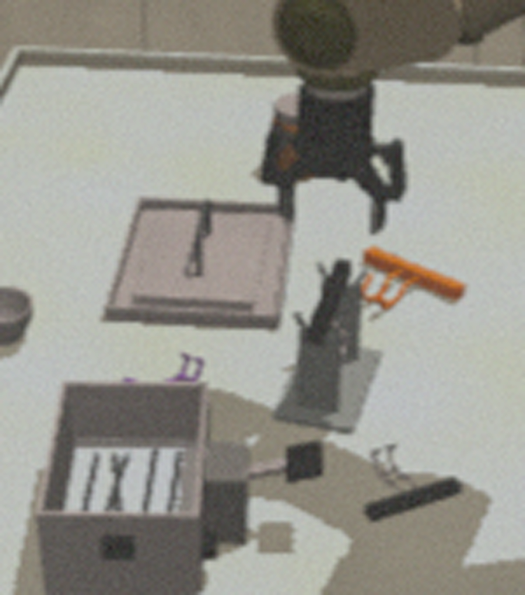

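View pics/w13.png

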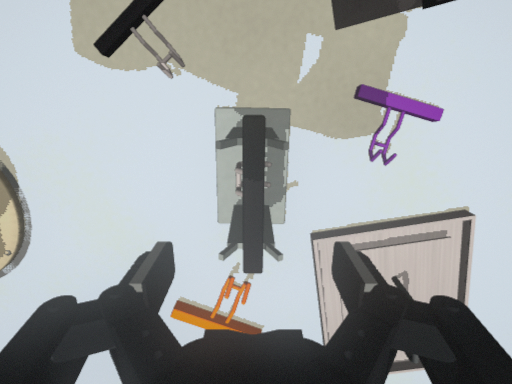

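The lifter sits across both notches. In the wrist view the handle is at (253,195) with the hooks between the uprights. Next is the lever, with the gripper shut.

Emit:
drive_tool:
  steps:
    - [[0,-0.05,-0.5],0]
    - [[0,-0.15,-1],0]
    - [[0,-0.15,-1],0]
    - [[0,-0.15,-1],0]
    - [[0,-0.15,-1],0]
    - [[0,-0.15,-1],0]
    - [[0,-0.15,-1],0]
    - [[0,-0.15,-1],0]
  claw: 0

```text
time: 26.28
position: [0.43, 0.1835, 0.2186]
orientation: [-0.537, -0.46, 0.538, -0.46]
wrist_force: [0.7, -0.2, -0.7]
grip_width: 0.001
```

Emit:
drive_tool:
  steps:
    - [[0,-0.15,-1],0]
    - [[0,-0.1,-0.6],0]
    - [[0.8,0,0],0]
    - [[1,0,0],0]
    - [[1,0,0],0]
    - [[0.5,0,0],0]
    - [[0,0,0],0]

```text
time: 27.15
position: [0.4303, 0.2224, 0.1364]
orientation: [-0.537, -0.46, 0.538, -0.46]
wrist_force: [-0.0, 0.5, -0.3]
grip_width: -0.001
```

```bash
python3 - <<'E'
from station import manip
from h import *
s=manip.read_state();print(s["time"],s["wrist_force"],s["position"],s["grip_width"])
go(s,[.433,.2215,.109],None)
im=manip.get_image("side")[:,:,::-1];cv2.imwrite("pics/s14.png",np.clip(cv2.resize(im[170:290,210:340],None,fx=4.8,fy=4.8,interpolation=cv2.INTER_CUBIC)*1.6,0,255).astype(np.uint8))
c=manip.calibration("wrist")
im=manip.get_image("wrist")[:,:,::-1];cv2.imwrite("pics/w14.png",np.clip(im*1.6,0,255).astype(np.uint8))
print(proj(c,[.433,.2215,.092]))
E
```

```text
27.15 [-0.0160405   0.48333242 -0.27354518] [0.43034794 0.22244875 0.13636324] -0.0008864433356508123
pos [0.4303 0.2224 0.1364] toolx [-0.001 -0.    -1.   ] tooly [ 0.988 -0.155 -0.001] toolz [-0.155 -0.988  0.001]
turn units 0.0 deg 0.0
tooly after [ 0.988 -0.155 -0.001] shift AFTER turn units [1.09 0.11 0.02]  before-frame [1.09 0.11 0.02]
[253.89454751 223.61660642]
```

View pics/s14.png

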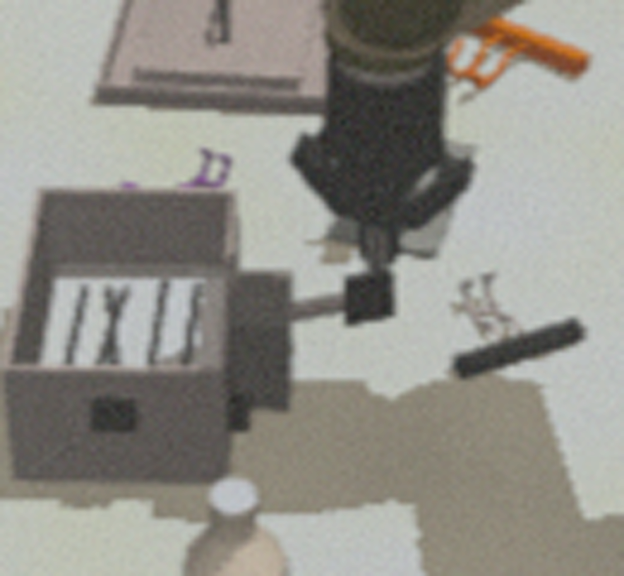

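View pics/w14.png

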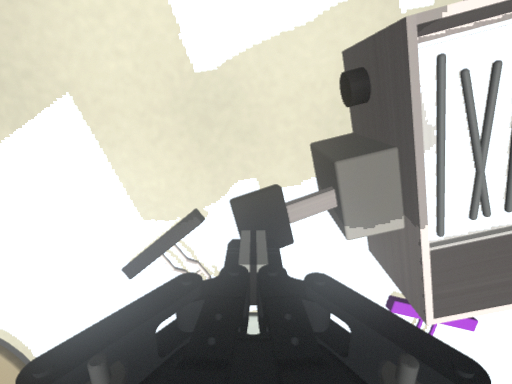

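The pad is right under the fingertips at (262,217). I'll shift about 5 mm toward its centre and press.

Emit:
drive_tool:
  steps:
    - [[0.5,0.22,-0.06],0]
    - [[0.5,0,0],0]
    - [[0.4,0,0],0]
    - [[0.4,0,0],0]
    - [[0.4,0,0],0]
    - [[0.3,0,0],0]
    - [[0.2,0,0],0]
    - [[0.1,0,0],0]

```text
time: 28.25
position: [0.4367, 0.2231, 0.0668]
orientation: [0.538, 0.46, -0.537, 0.46]
wrist_force: [0.1, 0.5, 2.6]
grip_width: -0.003
```

```bash
python3 - <<'E'
from station import manip
from h import *
s=manip.read_state();print(s["time"],s["wrist_force"],s["torque"],s["position"],s["grip_width"])
im=manip.get_image("side")[:,:,::-1];cv2.imwrite("pics/s15.png",np.clip(cv2.resize(im[170:290,210:340],None,fx=4.8,fy=4.8,interpolation=cv2.INTER_CUBIC)*1.6,0,255).astype(np.uint8))
E
```

```text
28.25 [0.07001506 0.50697243 2.56109276] [-0.0410688  -0.13066278 -0.0441872 ] [0.43672333 0.2231211  0.06675016] -0.002754855657250536
```

View pics/s15.png

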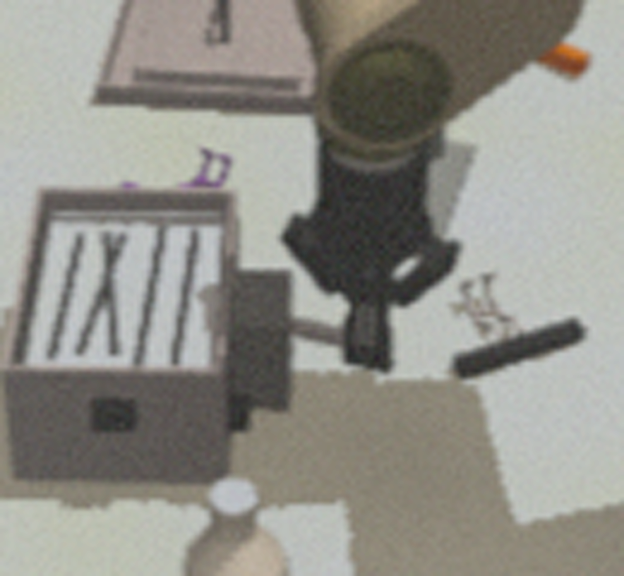

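Emit:
drive_tool:
  steps:
    - [[0.1,0,0],0]
    - [[0.1,0,0],0]
    - [[0.03,0,0],0]
    - [[0,0,0],0]
    - [[0,0,0],0]

```text
time: 28.92
position: [0.4362, 0.2231, 0.0611]
orientation: [-0.537, -0.46, 0.537, -0.46]
wrist_force: [0.2, 0.1, 2.7]
grip_width: 0.001
```

Emit:
drive_tool:
  steps:
    - [[-0.2,0,0],0]
    - [[-0.4,0,0],0]
    - [[-0.8,0,0],0]
    - [[-1,0,0],0]
    - [[-1,0,0],0]
    - [[-1,0,0],0]
    - [[-1,0,0],0]
    - [[0,0,0],0]

```text
time: 29.92
position: [0.4368, 0.2232, 0.1978]
orientation: [0.538, 0.459, -0.536, 0.46]
wrist_force: [0.4, 0.7, 0.2]
grip_width: -0.004
```

```bash
python3 - <<'E'
from station import manip
from h import *
s=manip.read_state();print(s["time"],s["wrist_force"],s["position"])
im=manip.get_image("side")[:,:,::-1];cv2.imwrite("pics/s16.png",np.clip(cv2.resize(im[110:290,190:340],None,fx=3.3,fy=3.3,interpolation=cv2.INTER_CUBIC)*1.6,0,255).astype(np.uint8))
im=manip.get_image("wrist")[:,:,::-1];cv2.imwrite("pics/w16.png",np.clip(im*1.6,0,255).astype(np.uint8))
E
```

```text
29.925 [0.42753697 0.69594039 0.15879819] [0.43676743 0.22319965 0.19784099]
```

View pics/s16.png

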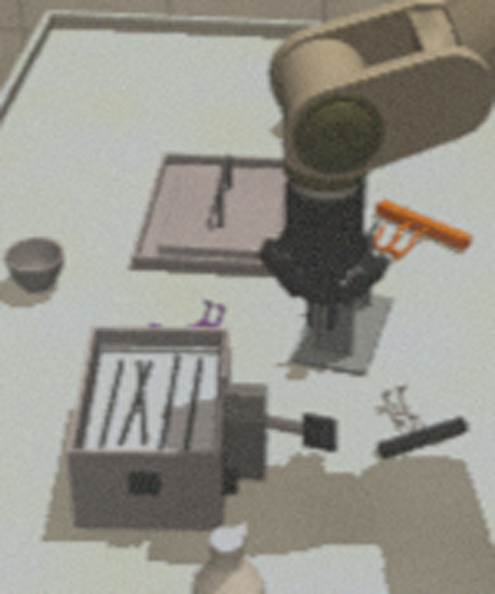

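View pics/w16.png

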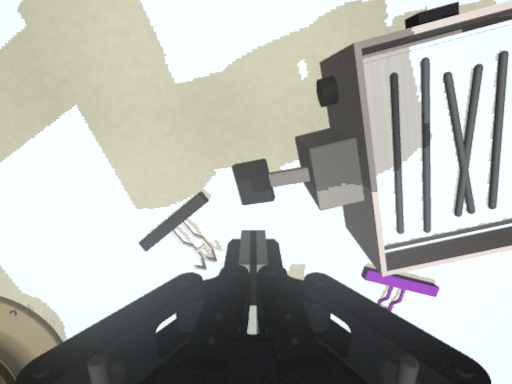

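Emit:
drive_tool:
  steps:
    - [[-0.7,-0.7,-0.7],0]
    - [[-0.7,-0.7,-0.7],0]
    - [[-0.5,-0.7,-1],0]
    - [[0,-0.7,-1],0]
    - [[0,0,-1],0]
    - [[0,0,-1],0]
    - [[0,0,0],0]
    - [[0,0,0],0]

```text
time: 31.02
position: [0.3876, 0.3666, 0.2428]
orientation: [-0.537, -0.46, 0.538, -0.46]
wrist_force: [0.0, 0.3, 0.6]
grip_width: 0.001
```

```bash
python3 - <<'E'
from station import manip
from h import *
s=manip.read_state();print(s["time"],s["wrist_force"],s["position"],np.abs(s["dq"]).max())
c=manip.calibration("side")
im=manip.get_image("side")[:,:,::-1];cv2.imwrite("pics/s17.png",np.clip(cv2.resize(im[90:290,170:370],None,fx=3,fy=3,interpolation=cv2.INTER_CUBIC)*1.6,0,255).astype(np.uint8))
for z in (.05,.092): print(z,(proj(c,[.4355,.2225,z])-[170,90])*3)
print("seat ends",[((proj(c,[.4267-e*np.sin(-.1555),-.0091+e*np.cos(.1555),.12])-[170,90])*3).round() for e in (-.07,.07)])
im=manip.get_image("top")[:,:,::-1];cv2.imwrite("pics/t17.png",np.clip(cv2.resize(im[130:270,120:440],None,fx=2.5,fy=2.5,interpolation=cv2.INTER_CUBIC)*1.6,0,255).astype(np.uint8))
c=manip.calibration("top");print("lid corners if at tray centre",[((proj(c,[.5988+a*.075,-.239+b*.1,.02])-[120,130])*2.5).round() for a,b in [(-1,-1),(-1,1),(1,1),(1,-1)]])
E
```

```text
31.025 [0.01287041 0.2922957  0.61562051] [0.38764257 0.36663314 0.24280932] 0.01144316160965885
0.05 [348.03916741 451.31357476]
0.092 [348.73141128 423.35956643]
seat ends [array([383., 258.]), array([358., 319.])]
lid corners if at tray centre [array([588., 192.]), array([431., 194.]), array([428.,  77.]), array([584.,  75.])]
```

View pics/s17.png

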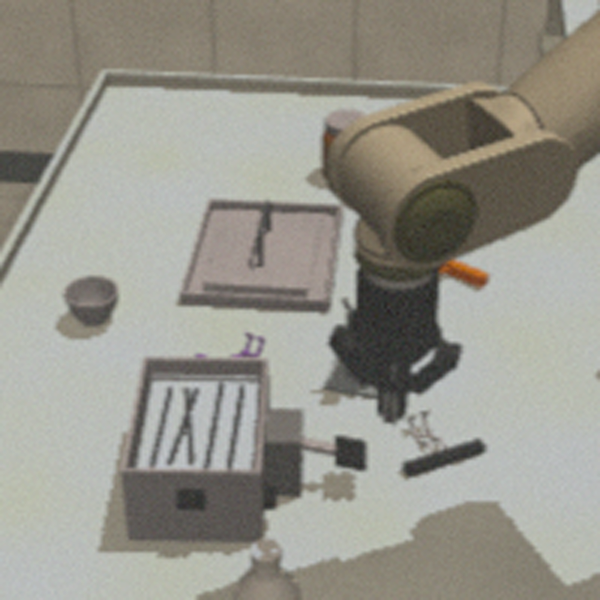

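View pics/t17.png

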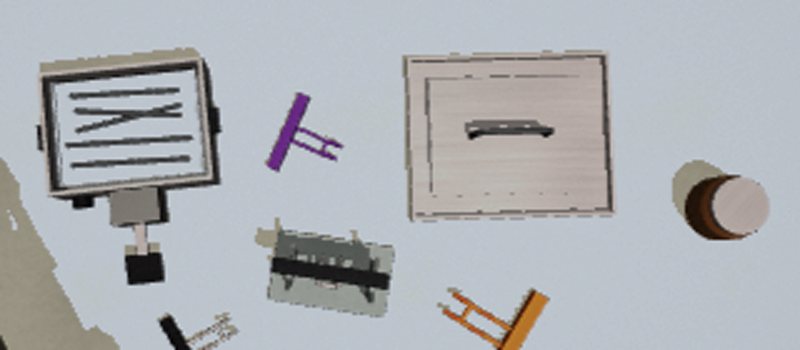

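The pad's top is at about (350,448) in the side view, against (348,451) expected for the latched height. The lid outline (about 430–585, 75–193) matches the tray centre, and the lifter lies across both notches. Handing in.

```bash
python3 -c "
from station import manip
print(manip.job_done()); print(manip.read_state()['time'])"
```

```text
the job is handed in; nothing more can be done
None
the job is handed in; nothing more can be done
```

I finished the job and handed it in at about 31 s; the hand-in gave no verdict. I took the black lifter from its stand, lifted the lid straight off by its loop handle and set it down flat in the tray. Then I hung the lifter back in its stand and pressed the lever about 48 mm.

The last pictures before handing in showed:
- **Lid:** it lies flat, at the middle of the tray to within a few millimetres.
- **Lifter:** it lies across both notches, with the hooks between the uprights and clear of the lid.
- **Lever:** it stays down by itself with the pad about 50 mm above the table, and the instruments are raised.
- **Robot and bystanders:** the arm is clear of everything. I saw no sign that the bottle, jar or bowl had moved, but I did not measure them again.

**Disagreement:** three estimates of the lever pad's position differed by up to about 7 mm, so I pressed at a point between them. No check failed.

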